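Vent the soda unit and take off its filler cap of unknown thread

ROBOT

A 7-joint arm with a two-finger parallel gripper is mounted at the origin on a cart in front of the work surface, level with it; the furniture and walls round the work are solid. World frame = base frame: x ahead of the robot, y to its left, z up, the work surface at z = 0. Lengths are in m, angles in rad, forces in N, time in s.
With the tool pointing down it reaches from about 0.4 to 0.875 m from the base axis. Payload 19.3 kg.
Tool frame: the origin (TCP) lies midway between the tips of the shut fingers; the grasp point (between the pads) lies 19 mm behind it; z points along the fingers, y is the line along which they close (so a half turn about z gives the same grasp; the last joint's range is limited). The gripper opens to 85 mm and grips with 20 to 120 N. Pads are 22 mm wide; open, the fingers measure 114 mm over their backs; the gripper's body (76 mm by 85 mm) begins 54 mm behind the grasp point. The pads swing forward as they close: fully open they stand 13 mm farther back than shut.
Start: joints at [-1.186, 0.521, -0.036, 1.599, 0.021, 1.021, -0.113], TCP at [0.275, 0.561, 0.231] pointing down, gripper open.
Joint ranges: [-2.91, 2.91], [-0.3, 2.13], [-1.5, 1.42], [0.17, 2.43], [-1.26, 4.41], [0.16, 1.93], [-2.52, 2.52]. Speed limits (rad/s): [1.89, 1.89, 2.39, 2.39, 3.01, 3.01, 3.01].

INTERFACE

Orientations are given as [roll, pitch, yaw] about the fixed x, y, z axes, in that order (R = Rz(yaw) Ry(pitch) Rx(roll)).
In Python, from workcell import bot gives the robot as it stands.
- The arm moves only by the tool move_arm, never from a script. Its argument "moves" is a list that holds one entry, the list of rows, each a list of 7 numbers: the opening, from 0 (shut) to 1 (fully open), then the shift along the tool's x, y, z in units of 1000 mm (1.0 is 1000 mm), then the turn, a rotation vector about the tool's x, y, z in units of 2 pi rad (1.0 is 2 pi rad). A call has 1 to 5 rows; each row is the pose to reach, as a shift and turn from the pose commanded when the call began, along the tool's axes at that moment, turning the shorter way round; what a row does not reach only later rows make up. A row lasts 1/10 s, in which the tool goes at most 50 mm and 8.59 degrees, less where a joint would pass 70% of its speed; a pose out of reach is approached as far as the arm can. A call with a number of a shift or a turn outside -1 to 1 is refused whole. A call with a gripper value outside its range is refused whole. The fingers move at their own pace and stop on an object; "force" is the grip in N (left out, the last holds). Time passes only in rows, so rows that repeat a pose let the fingers close. It gives the time, the measured TCP pose, the force, the opening and the grip force at its end, in the units of the state.
- bot.observe(): the state, without advancing time (a new reading comes with each control period).
- bot.grab_frame(name): name is "side" or "top"; returns the picture (400x640x3 uint8, red, green, blue); there is no depth.
- bot.camera_params(name): a dict with "vertical_fov" (degrees; the focal length in pixels is half the picture's height over the tangent of half this angle, whatever the lens; pixels are square), "cx", "cy" (the principal point, pixels), "D" ([k1, k2, p1, p2, k3] as OpenCV has them; the pictures are not rectified), "R" (3x3) and "t" (3): a world point X has camera coordinates R X + t. Camera axes: x right, y down, z forward; pixel columns grow to the right and rows downward; lengths in m; the calibration is good to about 2 mm. A picture is of the moment at which its call begins. camera_params takes no time and is no camera call.
- bot.job_done(): hands the job in; it is judged then, once.
The state is a dict: "clock": time; "qpos": joint angles; "qd": joint speeds; "joint_efforts": joint torques, N m; "position": TCP position; "tool_rot": TCP orientation; "force": force on the tool from outside, world axes, zero at the start; "moment": the same for the moment, N m; "grip_width": finger opening in m; "finger_force": force on a finger pad.
Only numpy, scipy, OpenCV 4.12 (cv2) and the standard library are available. Lean on these libraries where they do the work, as an engineer would, in place of code of your own. Each camera call takes 0.05 s, during which the arm holds its last target. There are 200 camera calls.

TASK

The soda-water unit wants refilling. First turn the vent dial on its top until its pointer lines up with the raised mark on the ring round it. Then unscrew the filler cap beside it and lift it off; nobody remembers whether its thread is right- or left-handed, so try it and go on in the way that it gives. Finish while still holding the cap in the gripper, still and about 10 cm above its seat, with the dial left on its mark and the cups and other things on the counter undisturbed.

Things in the scene. Friction and masses are not known exactly. Their poses are not given: they have to be found in the camera images.
- soda_unit: steel soda-water unit fixed on the counter: housing 150 (x) x 280 (y) x 110 high, drip tray 95 mm deep and spout on its front (-x) side; origin under the middle of the housing on the counter, z up. On its top stand, 75 mm to the +y side, the vent dial and, 75 mm to the -y side, the filler cap. It stands at a different place and yaw each time
- dial_grip (a point): centre of the vent dial's grip, on the dial's upright axis, 154.5 mm above the counter. The dial is a black disc 50 mm across with an upright bar grip 42 long x 13 wide x 30 high (bar from 138 to 169.5 mm above the counter); x axis runs along the bar towards its pointed end, y across the bar (grasp it across, 13 mm); z up
- vent_dial (a joint): angle of the vent dial in rad, growing anticlockwise seen from above; 0 when its pointed end points along the soda unit's +x. Limits +-2.8; light friction (0.06 N m), it stays where it is left
- dial_tip (a point): the pointed (white-tipped) end of the vent dial, 30 mm from the dial's axis
- vent_mark (a point): where the dial's pointed end must come: 30 mm from the dial's axis, in line with the single raised steel mark (5 mm wide) on the fixed 72 mm ring round the dial. The mark's direction differs each time; from the start the shorter way to it is clockwise seen from above, by 0.4 to 1.8 rad
- filler_seat (a point): middle of the flange under the filler cap, 114 mm above the counter; the neck in the cap is 18 mm high. Cap thread: one way (clockwise or anticlockwise, different each time, not visible) it hits a hard stop after about 0.1 rad; the other way it turns with hardly any torque, can be lifted off after 0.75 rad and stays free up to 2 rad. Until then it rises only 2 mm
- cap_grip (a point): middle of the filler cap's round grip, on the cap's axis, 154 mm above the counter while seated; z up. The cap (filler_cap) is loose, about 0.1 kg: steel skirt 58 mm across and 25.5 high, on it a ribbed black round grip 42 mm across and 30 high (139 to 169 mm above the counter), to be gripped from above at any yaw
- cup_tray: white espresso cup, 61 mm and 53 high, standing on the drip tray; leave it alone. Origin at the centre of its underside
- tumbler: clear tumbler 79 mm across, 90 high, behind the soda unit; leave it alone. Origin at the centre of its underside
- milk_jug: steel milk jug, 99 high, on the left; leave it alone. Origin at the centre of its underside
- shaker: sugar shaker with a steel top, 44 mm across, 90 high, in front on the right; leave it alone. Origin at the centre of its underside
- cup_side: espresso cup 54 high, on the right; leave it alone. Origin at the centre of its underside
- tamper: coffee tamper with a wooden handle, 58 mm across, 82 high, in front on the left; leave it alone. Origin at the centre of its underside
Mind the look-alikes: they are no part of the job. Leave any pink or turquoise look-alike of the part that bears cap_grip alone.

How it is judged:
On the way, in this order (a step that is already met when the one before it is completed fails the run):
1. the vent dial's pointer is on the mark, the cap still on its seat (horizontal distance between dial_tip and vent_mark below 0.0045 m and z of cap_grip in the frame of soda_unit below 0.16 m), for 0.3 s.
2. the gripper has lifted the cap off the neck (z of cap_grip in the frame of soda_unit above 0.185 m and contact force between the fingers and filler_cap above 1 N), for 0.2 s.
At the end, for the whole second after the job is handed in: The gripper holds the filler cap still (under 3 cm/s), at least 60 mm above its seat and clear of the soda unit, and the vent dial's pointed end is within 4.5 mm (about 8 degrees) of the mark (horizontal distance between dial_tip and vent_mark below 0.0045 m and z of cap_grip in the frame of soda_unit above 0.214 m and contact force between the fingers and filler_cap above 1 N and contact force between soda_unit and filler_cap below 0.1 N and linear speed of filler_cap below 0.03 m/s); the arm keeps its last pose, push and grip.
It fails at once if a cup or another thing on the counter was moved by more than 25 mm (distance of any of cup_tray, tumbler, milk_jug, shaker, cup_side, tamper from where it was at the start of the episode above 0.025 m).
It also fails if it takes over 67 s, if anything falls off the work surface, if the arm or the gripper's body presses on something with over 40 N, if the wrist force passes 120 N, or if a joint passes its speed limit or range.

## Working session

There is one attempt and no reset: what is moved stays moved. The work goes in short steps, Python scripts to look and compute and a tool call to move; the robot and the scene stay as the last step left them, time stands still between calls to the robot, and variables do not carry over. Pictures are saved under pics/ and viewed, at most 10 in all, crops included, and the job is handed in when it is done.

Besides the shell and the picture viewer there is one more tool, called after ">>>" as a command line: name --argument value ..., lists and objects as JSON in quotes. move_arm: Moves the arm, as the interface text tells. Shifts and turns lie within -1 to 1; 1 stands for 1000 mm of shift or 2 pi rad of turn. Its arguments: {"type":"object","properties":{"moves":{"type":"array"},"force":{"type":"number"}},"required":["moves"]}

```bash
mkdir -p pics
python3 - <<'E'
from workcell import bot
import cv2
for n in("side","top"):
    cv2.imwrite(f"pics/{n}0.png",bot.grab_frame(n)[:,:,::-1]); p=bot.camera_params(n); print(n,{k:(v.tolist() if hasattr(v,'tolist') else v) for k,v in p.items()})
o=bot.observe();print(o)
E
```

```text
side {'vertical_fov': 46.322943092356965, 'cx': 321.8842330382959, 'cy': 194.34420789923982, 'D': [-0.12890188372908604, 0.0, 0.0, 0.0, 0.0], 'R': [[0.8613323035500889, -0.5079001464821888, -0.01200433523644965], [-0.3108156192968843, -0.5081177012213282, -0.8032496825437576], [0.40187101620071114, 0.6955960342820565, -0.595521488637382]], 't': [-0.467754716593057, 0.31154450183347676, 1.275254241999895]}
top {'vertical_fov': 52.07307937512095, 'cx': 313.3667212144073, 'cy': 198.212028285742, 'D': [0.03055294024207906, 0.0, 0.0, 0.0, 0.0], 'R': [[0.021304604590001067, -0.9997447790419184, 0.007516022996851219], [-0.9918126948361591, -0.022081160082311712, -0.12577758437517864], [0.12591144580656502, -0.004774845321558887, -0.9920299938343877]], 't': [0.019703458269609186, 0.5833760857827647, 1.320956522242789]}
{'clock': 0.1, 'qpos': array([-1.18621351,  0.52194538, -0.03635897,  1.59990171,  0.02119153,
        1.02109929, -0.11280155]), 'qd': array([-8.39169865e-04, -8.94421663e-04, -1.55057427e-03, -6.35493775e-04,
       -6.32044496e-06, -6.21480447e-04, -3.12268472e-04]), 'joint_efforts': array([ 4.46037739e-03, -9.28480411e+01,  1.98487110e+00, -3.70543456e+01,
        1.83113414e-02,  5.16701286e-03, -7.72901922e-05]), 'position': array([0.27442995, 0.56121885, 0.23080621]), 'tool_rot': array([-3.14062422e+00,  4.34516327e-05,  2.68681935e+00]), 'force': array([-0.98478316,  0.05875855,  0.24912096]), 'moment': array([-0.00950312, -0.00813849, -0.02135687]), 'finger_force': 0.0, 'grip_width': 0.08555271945441562}
```

View pics/top0.png

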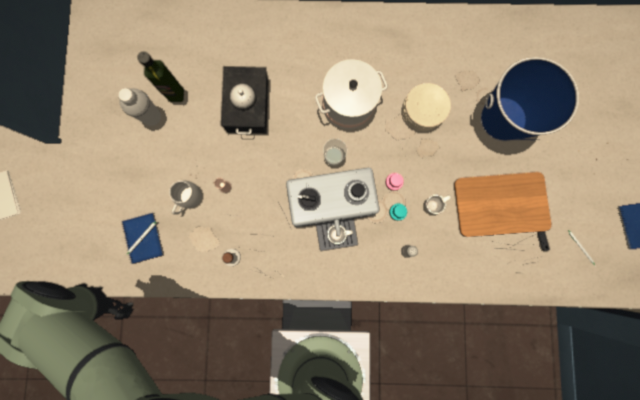

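View pics/side0.png

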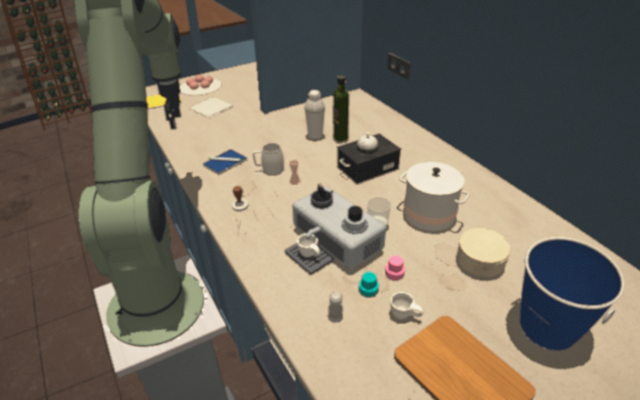

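The filler cap is the black knob on the unit at top (357,190), side (355,216). Its look-alikes are pink at top (395,181) and turquoise at top (399,212), both on the counter, so I leave them alone. The dial is at top (310,199), side (321,196). I'll check the choice in one close crop.

```bash
cat > h.py <<'E'
import numpy as np,cv2
from workcell import bot
def K(p):
    f=200/np.tan(np.radians(p["vertical_fov"])/2); return np.array([[f,0,p["cx"]],[0,f,p["cy"]],[0,0,1]])
def proj(n,X):
    p=bot.camera_params(n); R=np.array(p["R"])
    return cv2.projectPoints(np.atleast_2d(np.array(X,float)),cv2.Rodrigues(R)[0],np.array(p["t"]),K(p),np.array(p["D"]))[0][:,0]
def ray(n,uv,z):
    p=bot.camera_params(n); R=np.array(p["R"]);t=np.array(p["t"])
    q=cv2.undistortPoints(np.array(uv,float).reshape(-1,1,2),K(p),np.array(p["D"]))[:,0]
    d=np.c_[q,np.ones(len(q))]@R; c=-R.T@t
    return c+d*((z-c[2])/d[:,2])[:,None]
E
python3 - <<'E'
import cv2,numpy as np
a=cv2.imread("pics/top0.png")[163:231,283:383]; b=cv2.imread("pics/side0.png")[175:243,288:388]
r=lambda i:cv2.resize(i,None,fx=8,fy=8,interpolation=cv2.INTER_CUBIC)
cv2.imwrite("pics/ct.png",r(a));cv2.imwrite("pics/cs.png",r(b))
E
```

```text
(no output)
```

View pics/ct.png

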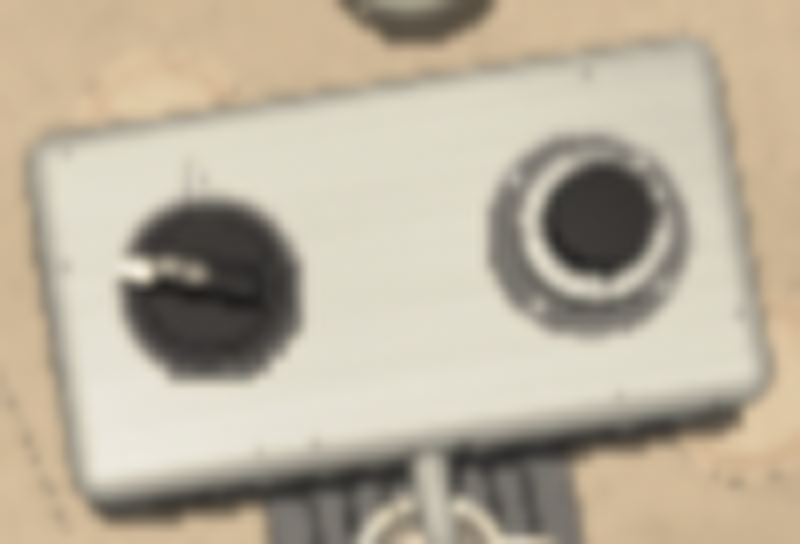

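View pics/cs.png

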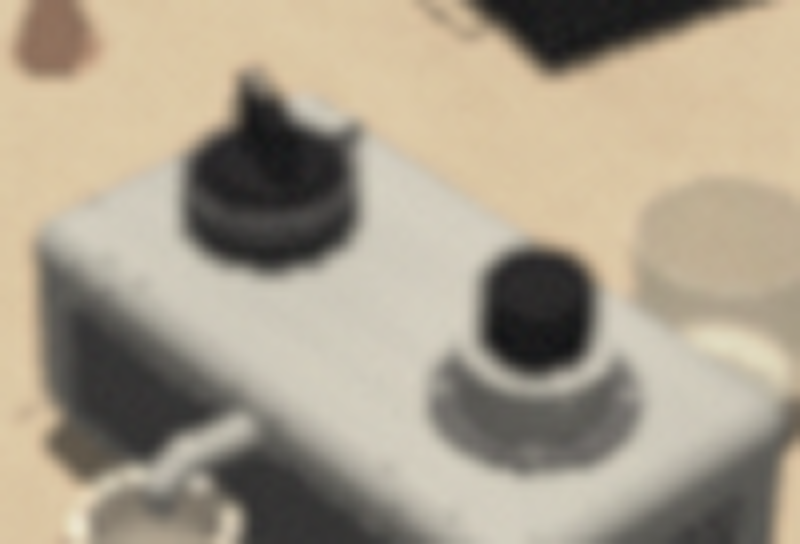

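```bash
cat > fit.py <<'E'
from h import *
from scipy.optimize import least_squares
def W(s,P):
    x,y,a=s[:3]; P=np.atleast_2d(P); c,n=np.cos(a),np.sin(a)
    return np.c_[x+c*P[:,0]-n*P[:,1],y+n*P[:,0]+c*P[:,1],P[:,2]]
T=np.array([283,163]);S=np.array([288,175])
full=lambda c,o:(np.array(c,float)+.5)/8-.5+o
if __name__=="__main__":
    # edge points: (image pt) constrained to housing edge lines on z=.11
    E={(0,75):[(100,128),(380,88),(650,48)],(0,-75):[(200,485),(400,457),(600,426)],
       (1,140):[(42,200),(60,320),(75,420)],(1,-140):[(718,100),(740,230),(758,340)]}
    def res(s):
        r=[]
        for (ax,v),pts in E.items():
            w=ray("top",full(pts,T),.11)[:,:2]-s[:2]; c,n=np.cos(s[2]),np.sin(s[2])
            loc=np.c_[c*w[:,0]+n*w[:,1],-n*w[:,0]+c*w[:,1]]
            r+=list((loc[:,1]if ax else loc[:,0])-v/1000)
        o=[proj("top",W(s,[0,-.075,.169]))[0]-full((600,218),T),proj("side",W(s,[0,-.075,.169]))[0]-full((540,285),S),proj("side",W(s,[0,-.075,.114]))[0]-full((535,400),S)]
        return np.r_[r,np.concatenate(o)*.0025]
    s=least_squares(res,[.62,0,.1]); print(s.x,np.round(s.fun*1000,1)); np.save("s.npy",s.x); s=s.x
    th=np.linspace(0,2*np.pi,200)
    for n,o in(("top",T),("side",S)):
        im=cv2.imread(f"pics/{n}0.png"); dc=proj(n,W(s,[0,.075,.125]))[0]; o=np.round(dc-[18,15]); k=20
        im=im[int(o[1]):int(o[1])+30,int(o[0]):int(o[0])+36]; im=cv2.resize(im,None,fx=k,fy=k,interpolation=cv2.INTER_CUBIC)
        im=cv2.convertScaleAbs(im,alpha=1.0)
        for r,z,col in((.036,.114,(0,0,255)),(.025,.138,(0,255,0))):
            q=proj(n,W(s,np.c_[r*np.cos(th),.075+r*np.sin(th),0*th+z]))
            cv2.polylines(im,[np.int32((q-o+.5)*k)],True,col,1)
        cv2.imwrite(f"pics/z{n}.png",im); print(n,o)
E
python3 fit.py; python3 -c "
import cv2,numpy as np
a=cv2.imread('pics/ztop.png');b=cv2.imread('pics/zside.png');cv2.imwrite('pics/zz.png',cv2.resize(np.hstack([a,b]),(800,333)))"
```

```text
[ 0.58147625 -0.02751343  0.1678871 ] [-2.6 -2.7 -2.3  2.4  1.8  2.4 -4.7 -5.1 -5.4  5.7  5.6  5.8  2.1  0.3
 -1.7 -2.5 -1.6 -1.8]
top [291. 184.]
side [303. 183.]
```

View pics/zz.png

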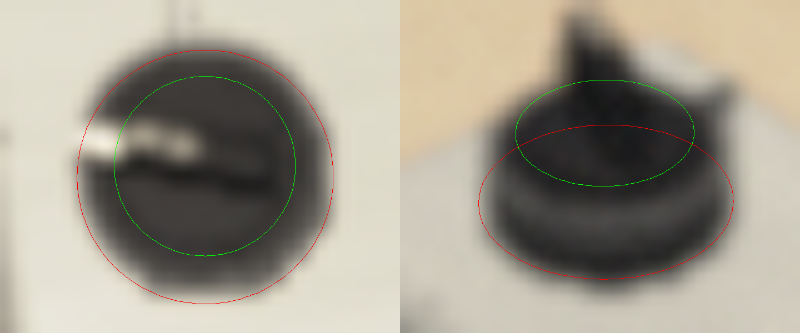

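The crop confirms the black-gripped cap, and the dial pointer is white, pointing to +y. Two faint lines at crop (190–203, 155–190) look like the mark's edges, so I'll enhance the contrast there.

Run:
```python
from fit import *
s=np.load("s.npy"); out=[]
for n in("top","side"):
    im=np.mean([bot.grab_frame(n)[:,:,::-1].astype(float) for _ in range(4)],0)
    np.save(f"{n}.npy",im)
    dc=proj(n,W(s,[0,.075,.12]))[0]; o=np.round(dc-[20,20]).astype(int); print(n,o)
    c=im[o[1]:o[1]+40,o[0]:o[0]+40].astype(np.uint8); c=cv2.resize(c,None,fx=10,fy=10,interpolation=cv2.INTER_CUBIC)
    L=cv2.cvtColor(c,cv2.COLOR_BGR2LAB); L[:,:,0]=cv2.createCLAHE(6,(3,3)).apply(L[:,:,0]); out.append(cv2.cvtColor(L,cv2.COLOR_LAB2BGR))
cv2.imwrite("pics/en.png",np.hstack(out))
```

```text
top [289 179]
side [301 179]
```

View pics/en.png

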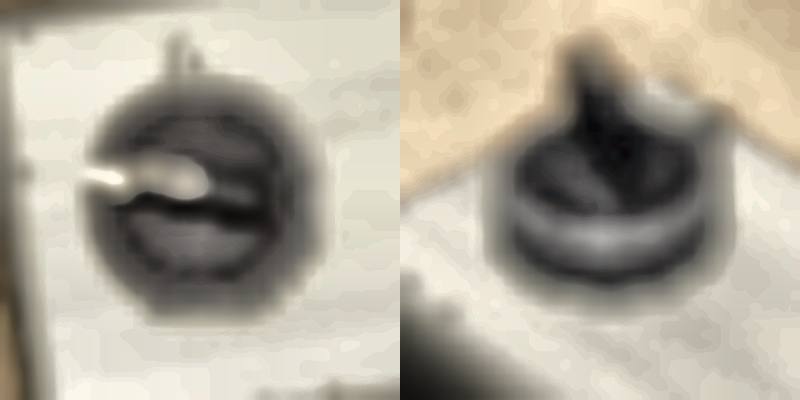

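Run:
```python
from fit import *
s=np.load("s.npy"); 
f=lambda n,p:(np.array(p,float)+.5)/10-.5+{"top":[289,179],"side":[301,179]}[n]
g=lambda n,X:np.round((proj(n,X)-{"top":[289,179],"side":[301,179]}[n]+.5)*10-.5)
print("s",s,"dial c",W(s,[0,.075,.12]))
for z in(.11,.138): print(z,"proj c",g("top",W(s,[0,.075,z])),g("side",W(s,[0,.075,z])))
print("corner +x+y",g("side",W(s,[.075,.14,.11])),g("top",W(s,[.075,.14,.11])))
for z in(.112,.118,.125):
    m=ray("top",f("top",[(186,35),(186,70)]),z); print(z,m,[g("side",m)])
    d=m-W(s,[0,.075,z]); print(np.hypot(d[:,0],d[:,1]),np.arctan2(d[:,1],d[:,0]))
t=ray("top",f("top",[(85,177),(205,180)]),.14);print("tip",t)
```

```text
s [ 0.58147625 -0.02751343  0.1678871 ] dial c [[0.56894378 0.04643207 0.12      ]]
0.11 proj c [[204. 210.]] [[205. 230.]]
0.138 proj c [[204. 199.]] [[204. 159.]]
corner +x+y [[252.  50.]] [[-34.   6.]]
0.112 [[0.62407009 0.05341431 0.112     ]
 [0.61292981 0.05315599 0.112     ]] [array([[342., 159.],
       [313., 171.]])]
[0.05556673 0.04449699] [0.12598807 0.15169047]
0.118 [[0.62306881 0.05334577 0.118     ]
 [0.6119811  0.05308867 0.118     ]] [array([[340., 145.],
       [311., 157.]])]
[0.0545648  0.04354906] [0.12704768 0.15345423]
0.125 [[0.62190065 0.05326581 0.125     ]
 [0.61087426 0.05301012 0.125     ]] [array([[337., 129.],
       [308., 140.]])]
[0.05339597 0.04244333] [0.12833415 0.15561152]
tip [[0.57464899 0.08299701 0.14      ]
 [0.57454193 0.04623214 0.14      ]]
```

Run:
```python
from fit import *
s=np.load("s.npy"); 
f=lambda n,p:(np.array(p,float)+.5)/10-.5+{"top":[289,179],"side":[301,179]}[n]
g=lambda n,X:np.round((proj(n,X)-{"top":[289,179],"side":[301,179]}[n]+.5)*10-.5)
for z in(.112,.118,.125,.135,.145):
    m=ray("side",f("side",[(235,90),(270,100),(325,115)]),z); d=m-W(s,[0,.075,z])
    print(z,g("top",m).tolist(),np.round(np.hypot(d[:,0],d[:,1]),3),np.round(np.arctan2(d[:,1],d[:,0]),2))
print(g("side",ray("top",f("top",[(85,177)]),.14)), g("side",ray("top",f("top",[(85,177)]),.16)))
for n in("top","side"):
    im=np.load(n+".npy").mean(2); 
    print(im[179:189,289+10:289+30].astype(int) if n=="top" else im[179:195,301+15:301+38].astype(int))
# annulus sampling
for n in("top","side"):
  im=np.load(n+".npy").mean(2).astype(np.float32)
  for r,z in((.03,.116),(.034,.116),(.04,.112),(.047,.112)):
    th=np.arange(-3.1,3.1,.2); q=proj(n,W(s,np.c_[r*np.cos(th),.075+r*np.sin(th),0*th+z])).astype(np.float32)
    print(n,r,cv2.remap(im,q[:,:1],q[:,1:],1).ravel().astype(int).tolist())
```

```text
0.112 [[24.0, 62.0], [59.0, 42.0], [112.0, 8.0]] [0.073 0.07  0.07 ] [0.91 0.73 0.45]
0.118 [[46.0, 73.0], [81.0, 52.0], [134.0, 19.0]] [0.065 0.062 0.063] [0.89 0.69 0.38]
0.125 [[72.0, 86.0], [106.0, 65.0], [159.0, 32.0]] [0.055 0.053 0.056] [0.86 0.63 0.28]
0.135 [[109.0, 104.0], [143.0, 84.0], [196.0, 51.0]] [0.042 0.041 0.047] [0.8  0.5  0.08]
0.145 [[146.0, 123.0], [181.0, 102.0], [233.0, 70.0]] [0.029 0.03  0.04 ] [ 0.69  0.26 -0.2 ]
[[161.  89.]] [[154.  41.]]
[[178 182 186 191 195 199 201 204 206 208 209 210 212 212 212 212 213 213
  213 213]
 [200 203 206 209 211 212 213 213 214 214 214 214 214 214 214 213 213 213
  213 213]
 [213 214 214 215 215 215 215 214 214 215 215 215 215 214 214 214 214 214
  214 214]
 [216 216 216 216 216 216 214 210 211 214 215 215 215 215 215 215 215 215
  215 215]
 [216 217 217 216 217 216 211 202 208 213 215 216 216 216 216 216 216 215
  215 215]
 [217 217 217 217 217 216 210 199 208 205 213 216 216 215 216 216 216 215
  215 215]
 [218 218 218 218 218 216 209 197 205 196 209 215 215 216 216 216 216 216
  216 215]
 [218 218 218 218 217 215 204 18
[... 2297 characters left out ...]
, 212, 213, 214, 215, 215, 202, 204, 217, 217, 217, 217, 217, 219, 218, 221, 222, 222, 225, 224, 224, 224]
side 0.03 [47, 44, 43, 41, 39, 40, 43, 41, 46, 48, 54, 64, 74, 76, 59, 40, 39, 40, 31, 25, 27, 38, 43, 41, 38, 47, 70, 87, 85, 72, 60]
side 0.034 [75, 63, 54, 56, 45, 48, 50, 51, 60, 65, 82, 99, 110, 108, 86, 52, 40, 41, 34, 24, 26, 36, 42, 41, 41, 69, 107, 132, 137, 124, 98]
side 0.04 [178, 167, 158, 163, 138, 142, 151, 153, 166, 168, 180, 182, 186, 179, 157, 105, 50, 41, 37, 25, 26, 38, 42, 41, 70, 139, 179, 192, 196, 192, 184]
side 0.047 [198, 196, 194, 194, 187, 189, 191, 194, 197, 197, 198, 200, 202, 203, 201, 179, 107, 49, 42, 27, 25, 34, 46, 78, 145, 192, 198, 200, 200, 198, 198]
```

The top view shows the mark's two side edges at columns 306 and 308, rows 182–187. The side view's raised post with a dark end at (333,190) agrees with this, so the mark's world direction is about 0.14 rad. The pointer is at about 1.45 rad, and the bar will align itself to the pads. Now moving over the dial.

>>> move_arm --moves '[[[0.7,-0.4906,-0.3333,0,0,0,0.197],[0.7,-0.4906,-0.3333,0,0,0,0.197],[0.7,-0.4906,-0.3333,0,0,0,0.197],[0.7,-0.4906,-0.3333,0,0,0,0.197],[0.7,-0.4906,-0.3333,0,0,0,0.197]]]' --force 30

```text
clock: 1.0
position: [0.3993, 0.3426, 0.2316]
tool_rot: [3.141, -0.0, 1.931]
force: [1.2, 1.1, 0.1]
grip_width: 0.0599
finger_force: 0.0
```

```bash
cat > go.py <<'E'
import sys
from h import *
from scipy.spatial.transform import Rotation as Ro
def go(x,y,z,yaw):
    o=bot.observe(); R=Ro.from_euler("xyz",o["tool_rot"]); T=Ro.from_euler("xyz",[np.pi,0,yaw])
    print(round(float(o["clock"]),2),o["position"].round(4),o["tool_rot"].round(3),"q",o["qpos"].round(2),"F",o["force"].round(1),"M",o["moment"].round(2),"w",round(o["grip_width"],4),round(o["finger_force"],1))
    print("shift",R.inv().apply(np.array([x,y,z])-o["position"]).round(4),"turn",((R.inv()*T).as_rotvec()/2/np.pi).round(4))
go(*map(float,sys.argv[1:]))
E
python3 go.py .569 .0464 .231 1.45
```

```text
1.0 [0.3993 0.3426 0.2316] [ 3.141 -0.     1.931] q [-0.96  0.37  0.18  1.87 -0.08  0.91 -0.38] F [1.2 1.1 0.1] M [ 0.06 -0.03  0.03] w 0.0599 0.0
shift [-0.337   0.0545  0.0004] turn [ 0.0001 -0.0001  0.0765]
```

>>> move_arm --moves '[[[0.7,-0.337,0.0545,0,0,0,0.0765],[0.7,-0.337,0.0545,0,0,0,0.0765],[0.7,-0.337,0.0545,0,0,0,0.0765],[0.7,-0.337,0.0545,0,0,0,0.0765],[0.7,-0.337,0.0545,0,0,0,0.0765]]]'

```text
clock: 1.5
position: [0.5249, 0.1266, 0.2315]
tool_rot: [3.141, -0.0, 1.455]
force: [1.1, 1.1, 0.6]
grip_width: 0.0597
finger_force: 0.0
```

```bash
python3 go.py .569 .0464 .19 1.45
```

```text
1.5 [0.5249 0.1266 0.2315] [ 3.141 -0.     1.455] q [-0.61  0.41  0.36  1.84 -0.17  0.93 -0.29] F [1.1 1.1 0.6] M [ 0.08 -0.07  0.03] w 0.0597 0.0
shift [-0.0746  0.053   0.0415] turn [ 0.0001 -0.      0.0008]
```

>>> move_arm --moves '[[[0.7,-0.0746,0.053,0.0,0,0,0.0008],[0.7,-0.0746,0.053,0.0,0,0,0.0008],[0.7,-0.0746,0.053,0.0415,0,0,0.0008],[0.7,-0.0746,0.053,0.0415,0,0,0.0008],[0.7,-0.0746,0.053,0.0415,0,0,0.0008]]]'

```text
clock: 2.0
position: [0.5679, 0.0486, 0.1901]
tool_rot: [-3.14, 0.0, 1.452]
force: [0.5, 0.7, 1.0]
grip_width: 0.0597
finger_force: 0.0
```

```bash
python3 go.py .569 .0464 .143 1.45
python3 - <<'E'
from fit import *
ims=[]
for n in("top","side"):
    i=bot.grab_frame(n)[:,:,::-1]; c=proj(n,[.569,.046,.16])[0].astype(int); i=i[c[1]-30:c[1]+30,c[0]-25:c[0]+25]; ims.append(cv2.resize(i,(400,480),interpolation=cv2.INTER_CUBIC)); print(c)
cv2.imwrite("pics/over.png",np.hstack(ims))
E
```

```text
2.0 [0.5679 0.0486 0.1901] [-3.14   0.     1.452] q [-0.44  0.51  0.35  1.8  -0.22  0.87 -0.1 ] F [0.5 0.7 1. ] M [-0.06  0.    0.04] w 0.0597 0.0
shift [-0.0021  0.0015  0.047 ] turn [-0.0002  0.      0.0003]
[309 197]
[320 188]
```

View pics/over.png

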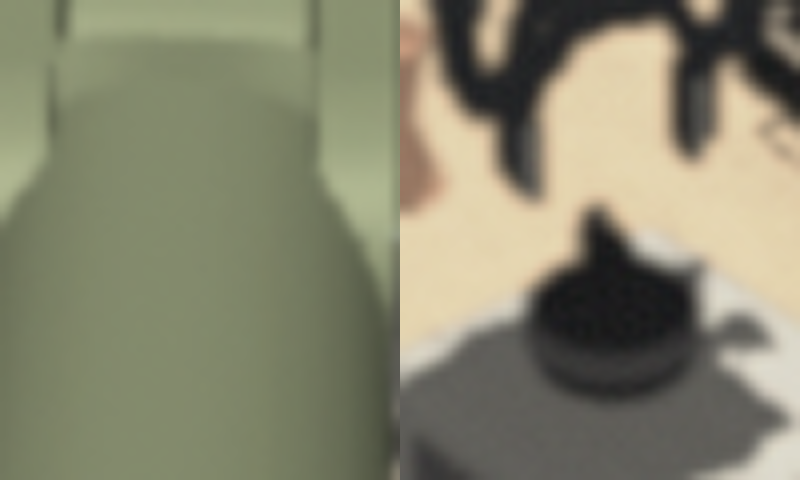

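The fingers straddle the bar in the side view: tips at (530,190) and (690,150), bar top at (597,212). Descending and closing.

>>> move_arm --moves '[[[0.7,-0.001,0.001,0.046,0,0,0],[0.7,-0.001,0.001,0.046,0,0,0],[0,-0.001,0.001,0.046,0,0,0],[0,-0.001,0.001,0.046,0,0,0],[0,-0.001,0.001,0.046,0,0,0]]]' --force 25

```text
clock: 2.6
position: [0.5699, 0.0472, 0.1455]
tool_rot: [3.14, -0.001, 1.451]
force: [-0.8, 1.0, -0.0]
grip_width: 0.0166
finger_force: 0.0
```

>>> move_arm --moves '[[[0,0,0,0,0,0,0],[0,0,0,0,0,0,0],[0,0,0,0,0,0,0]]]'

```text
clock: 2.9
position: [0.5693, 0.0472, 0.1454]
tool_rot: [3.141, -0.001, 1.451]
force: [-7.7, 0.7, 14.6]
grip_width: 0.0127
finger_force: 29.6
```

```bash
python3 go.py .569 .0464 .144 .14
```

```text
2.9 [0.5693 0.0472 0.1454] [ 3.141e+00 -1.000e-03  1.451e+00] q [-0.42  0.57  0.33  1.84 -0.25  0.78 -0.08] F [-7.7  0.7 14.6] M [ 0.21  1.36 -0.  ] w 0.0127 29.6
shift [-0.0008 -0.0002  0.0014] turn [ 0.000e+00 -2.000e-04  2.087e-01]
```

>>> move_arm --moves '[[[0,0,-0.001,0,0,0,0.209],[0,0,-0.001,0,0,0,0.209],[0,0,-0.001,0,0,0,0.209],[0,0,-0.001,0,0,0,0.209],[0,0,-0.001,0,0,0,0.209]]]'

```text
clock: 3.4
position: [0.569, 0.0473, 0.1454]
tool_rot: [3.141, -0.002, 0.695]
force: [-2.8, -0.6, 8.6]
grip_width: 0.0122
finger_force: 28.9
```

```bash
python3 go.py .5685 .0468 .1454 .14
```

```text
3.4 [0.569  0.0473 0.1454] [ 3.141e+00 -2.000e-03  6.950e-01] q [-0.56  0.61  0.53  1.85 -0.42  0.8  -0.68] F [-2.8 -0.6  8.6] M [-0.19  0.33  0.1 ] w 0.0122 28.9
shift [-0.0007  0.      0.    ] turn [ 0.     -0.0004  0.0883]
```

>>> move_arm --moves '[[[0,0,0,0,0,0,0.088],[0,0,0,0,0,0,0.088],[0,0,0,0,0,0,0.088],[0,0,0,0,0,0,0.088],[0,0,0,0,0,0,0.088]]]'

```text
clock: 3.9
position: [0.5689, 0.0474, 0.1454]
tool_rot: [-3.141, -0.002, 0.144]
force: [-2.9, 0.5, 14.4]
grip_width: 0.012
finger_force: 29.7
```

```bash
python3 go.py .5685 .0468 .1454 .14
```

```text
3.9 [0.5689 0.0474 0.1454] [-3.141e+00 -2.000e-03  1.440e-01] q [-0.65  0.65  0.68  1.85 -0.55  0.83 -1.11] F [-2.9  0.5 14.4] M [-0.06  0.66 -0.05] w 0.012 29.7
shift [-0.0005  0.0006 -0.    ] turn [-0.0001 -0.0003  0.0007]
```

>>> move_arm --moves '[[[0.4,0,0,0,0,0,0],[0.4,0,0,0,0,0,0],[0.4,0,0,0,0,0,0],[0.5,0,0,-0.05,0,0,0],[0.9,0,0,-0.1,0,0,0]]]'

```text
clock: 4.4
position: [0.5675, 0.0466, 0.2446]
tool_rot: [3.141, 0.002, 0.148]
force: [0.5, 0.7, 1.0]
grip_width: 0.056
finger_force: 0.0
```

```bash
python3 go.py .594 -.1014 .24 .14
```

```text
4.4 [0.5675 0.0466 0.2446] [3.141e+00 2.000e-03 1.480e-01] q [-0.72  0.54  0.79  1.76 -0.43  1.03 -1.2 ] F [0.5 0.7 1. ] M [ 0.03 -0.04 -0.02] w 0.056 0.0
shift [0.0045 0.1503 0.0047] turn [0.0001 0.0004 0.0012]
```

>>> move_arm --moves '[[[1,0.0045,0.15,0.005,0,0,-0.17],[1,0.0045,0.15,0.005,0,0,-0.17],[1,0.0045,0.15,0.005,0,0,-0.17],[1,0.0045,0.15,0.005,0,0,-0.17],[1,0.0045,0.15,0.005,0,0,-0.17]]]'

```text
clock: 4.9
position: [0.5945, -0.1028, 0.2388]
tool_rot: [3.141, 0.0, 0.9]
force: [1.3, 0.7, -0.2]
grip_width: 0.0854
finger_force: 0.0
```

```bash
python3 go.py .594 -.1014 .24 1.2;  python3 - <<'E'
from fit import *
s=np.load("s.npy"); ims=[]
for n in("top","side"):
    i=np.mean([bot.grab_frame(n)[:,:,::-1].astype(float) for _ in range(3)],0); np.save(n+"1.npy",i); i=i.astype(np.uint8)
    o=np.array({"top":[289,179],"side":[301,179]}[n])-[0,5]; 
    i=i[o[1]:o[1]+45,o[0]:o[0]+40]; ims.append(cv2.resize(i,None,fx=10,fy=10,interpolation=cv2.INTER_CUBIC))
cv2.imwrite("pics/dial.png",np.hstack(ims))
E
```

```text
4.9 [ 0.5945 -0.1028  0.2388] [3.141 0.    0.9  ] q [-0.3   0.54  0.56  1.67 -0.32  1.02 -0.31] F [ 1.3  0.7 -0.2] M [0.04 0.01 0.02] w 0.0854 0.0
shift [ 0.0008 -0.0013 -0.0012] turn [ 0.      0.0001 -0.0477]
```

View pics/dial.png

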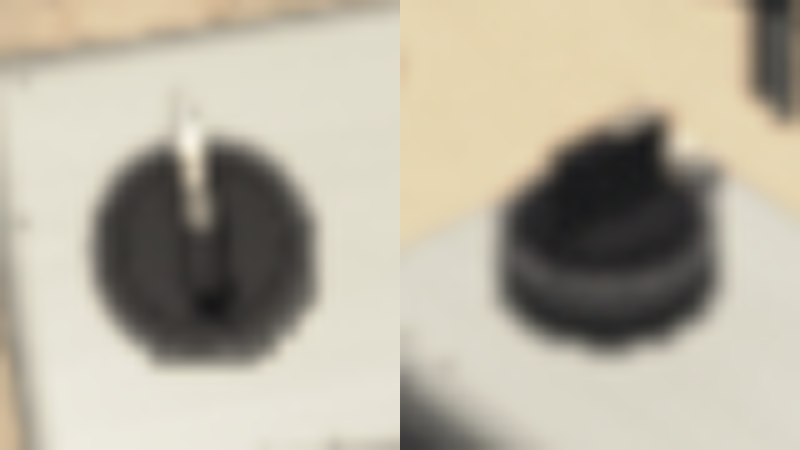

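The pointer bar runs from (210,300) through its tip at (188,125) and points between the mark's edges at (176,95) and (193,95), so the dial is on its mark. Next, descend onto the cap.

>>> move_arm --moves '[[[1,0.001,-0.001,0.05,0,0,0],[1,0.001,-0.001,0.094,0,0,0],[1,0.001,-0.001,0.094,0,0,0],[0,0.001,-0.001,0.094,0,0,0],[0,0.001,-0.001,0.094,0,0,0]]]' --force 40

```text
clock: 5.7
position: [0.5957, -0.0995, 0.1471]
tool_rot: [3.139, -0.001, 0.896]
force: [-0.7, -0.7, -0.2]
grip_width: 0.0594
finger_force: 0.0
```

>>> move_arm --moves '[[[0,0,0,0,0,0,0],[0,0,0,0,0,0,0],[0,0,0,0,0,0,0]]]'

```text
clock: 6.0
position: [0.5956, -0.0993, 0.147]
tool_rot: [3.139, -0.002, 0.897]
force: [-3.3, 1.2, 14.1]
grip_width: 0.0405
finger_force: 38.7
```

```bash
python3 go.py .594 -.1014 .1445 1.1
```

```text
6.0 [ 0.5956 -0.0993  0.147 ] [ 3.139e+00 -2.000e-03  8.970e-01] q [-0.27  0.64  0.5   1.76 -0.4   0.84 -0.26] F [-3.3  1.2 14.1] M [0.3  0.62 0.05] w 0.0405 38.7
shift [-0.0027  0.0001  0.0025] turn [ 0.0004 -0.0003 -0.0323]
```

Gripped (40.5 mm). Trying a small anticlockwise turn.

>>> move_arm --moves '[[[0,-0.001,0,0,0,0,-0.016],[0,-0.001,0,0,0,0,-0.032],[0,-0.001,0,0,0,0,-0.032],[0,-0.001,0,0,0,0,-0.032]]]'

```text
clock: 6.4
position: [0.595, -0.1008, 0.1469]
tool_rot: [3.138, -0.001, 1.097]
force: [-0.9, -2.0, 10.0]
grip_width: 0.0406
finger_force: 40.4
```

```bash
python3 go.py .594 -.1014 .1445 1.1
```

```text
6.4 [ 0.595  -0.1008  0.1469] [ 3.138e+00 -1.000e-03  1.097e+00] q [-0.23  0.63  0.44  1.76 -0.35  0.83 -0.1 ] F [-0.9 -2.  10. ] M [-0.49  0.25 -0.49] w 0.0406 40.4
shift [-0.001  -0.0006  0.0024] turn [ 0.0005 -0.0002 -0.0005]
```

The turn meets −0.49 N·m, which looks like the stop. Now trying clockwise.

>>> move_arm --moves '[[[0,0,0,0,0,0,0.02],[0,0,0,0,0,0,0.04],[0,0,0,0,0,0,0.06],[0,0,0,0,0,0,0.08],[0,0,0,0,0,0,0.08]]]'

```text
clock: 6.9
position: [0.5954, -0.1002, 0.1469]
tool_rot: [3.139, -0.003, 0.591]
force: [-0.8, -1.5, 11.0]
grip_width: 0.0405
finger_force: 40.6
```

```bash
python3 go.py .594 -.1014 .1445 0
```

```text
6.9 [ 0.5954 -0.1002  0.1469] [ 3.139e+00 -3.000e-03  5.910e-01] q [-0.32  0.67  0.58  1.76 -0.47  0.85 -0.5 ] F [-0.8 -1.5 11. ] M [-0.24 -0.05 -0.14] w 0.0405 40.6
shift [-0.0019  0.0002  0.0024] turn [ 0.0002 -0.0005  0.094 ]
```

Clockwise gives freely, so I continue that way, to about 1.3 rad in total.

>>> move_arm --moves '[[[0,0,0,-0.001,0,0,0.15],[0,0,0,-0.001,0,0,0.15],[0,0,0,-0.001,0,0,0.15],[0,0,0,-0.001,0,0,0.15],[0,0,0,-0.001,0,0,0.15]]]'

```text
clock: 7.4
position: [0.5948, -0.1001, 0.1473]
tool_rot: [-3.141, -0.002, -0.161]
force: [0.7, 0.1, 1.1]
grip_width: 0.0408
finger_force: 40.5
```

>>> move_arm --moves '[[[0,0,0,0,0,0,0.03],[0,0,0,0,0,0,0.03],[0,0,0,0,0,0,0.03]]]'

```text
clock: 7.7
position: [0.5948, -0.1, 0.1471]
tool_rot: [-3.141, -0.002, -0.343]
force: [0.8, -0.1, 6.4]
grip_width: 0.0405
finger_force: 41.1
```

```bash
python3 go.py .594 -.1014 .1445 0
```

```text
7.7 [ 0.5948 -0.1     0.1471] [-3.141e+00 -2.000e-03 -3.430e-01] q [-0.46  0.75  0.83  1.77 -0.68  0.93 -1.25] F [ 0.8 -0.1  6.4] M [-0.14 -0.08 -0.01] w 0.0405 41.1
shift [-0.0003  0.0016  0.0026] turn [-0.     -0.0003 -0.0546]
```

Free, with no torque. I lift gently to test, then continue.

>>> move_arm --moves '[[[0,0,0,-0.004,0,0,0],[0,0,0,-0.008,0,0,0],[0,0,0,-0.012,0,0,0]]]'

```text
clock: 8.0
position: [0.594, -0.1, 0.1585]
tool_rot: [-3.141, -0.0, -0.342]
force: [-0.0, -0.7, -1.2]
grip_width: 0.0408
finger_force: 40.5
```

>>> move_arm --moves '[[[0,0,0,-0.02,0,0,0],[0,0,0,-0.04,0,0,0],[0,0,0,-0.065,0,0,0],[0,0,0,-0.085,0,0,0],[0,0,0,-0.09,0,0,0]]]'

```text
clock: 8.5
position: [0.5946, -0.1004, 0.25]
tool_rot: [-3.141, -0.003, -0.343]
force: [-0.4, 0.5, -0.9]
grip_width: 0.0407
finger_force: 40.7
```

>>> move_arm --moves '[[[0,0,0,0,0,0,0],[0,0,0,0,0,0,0],[0,0,0,0,0,0,0],[0,0,0,0,0,0,0],[0,0,0,0,0,0,0]]]'

```text
clock: 9.0
position: [0.5939, -0.1, 0.2474]
tool_rot: [3.141, 0.001, -0.343]
force: [0.1, -0.3, -1.1]
grip_width: 0.0408
finger_force: 40.7
```

Run:
```python
from fit import *
ims=[]
for n,o in(("top",[289,179]),("side",[301,149])):
    i=bot.grab_frame(n)[:,:,::-1]; i=i[o[1]:o[1]+90,o[0]:o[0]+90]; ims.append(cv2.resize(i,(400,400),interpolation=cv2.INTER_CUBIC))
cv2.imwrite("pics/end.png",np.hstack(ims)); o=bot.observe(); print(o["grip_width"],o["finger_force"],o["position"],abs(o["qd"]).max())
```

```text
0.04070563029432701 40.67085027694702 [ 0.59393863 -0.10002571  0.24758184] 0.0022272757885903583
```

View pics/end.png

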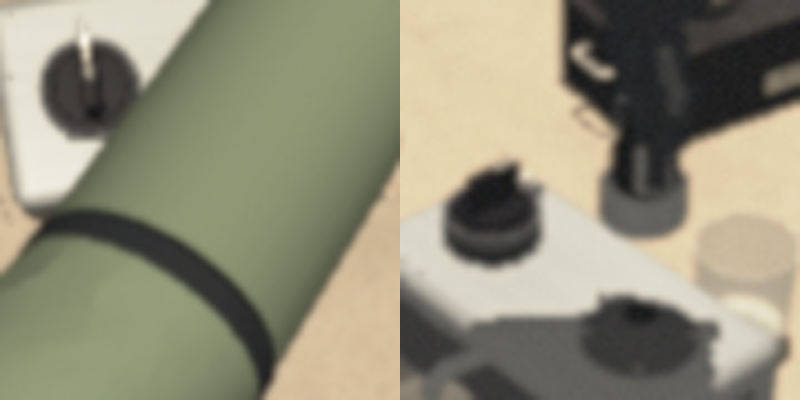

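The cap hangs in the gripper at (645,205), above the bare neck at (640,330). The dial is still on its mark at (85,60). Handing in.

```bash
python3 -c "
from workcell import bot
print(bot.job_done())"
```

```text
the job is handed in; nothing more can be done
None
```

I handed the job in at about 9 s, no verdict shown: by the last camera view and readings, the vent dial is on its mark and the cap (unscrewed clockwise) is held still about 10 cm above its seat; the other things on the counter weren't re-measured, but no unexpected contact forces showed.

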